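Pack the sample tray after a test run

ROBOT

A 6-joint arm with a two-finger parallel gripper is mounted at the origin on the work surface. World frame = base frame: x ahead of the robot, y to its left, z up, the work surface at z = 0. Lengths are in m, angles in rad, forces in N, time in s.
With the tool pointing down it reaches from about 0.35 to 0.975 m from the base axis. Payload 4.9 kg.
Tool frame: the origin (TCP) lies at the very end of the fingers, on their centre line; the grasp point (between the pads) lies 19 mm behind it (ctrl.grasp_offset is the distance from the TCP to the grasp point, in m); z points along the fingers, y is the line along which they close (so a half turn about z gives the same grasp; the last joint's range is limited). The gripper opens to 85 mm and grips with 20 to 120 N. Pads are 22 mm wide; open, the fingers measure 114 mm over their backs; the gripper's body (76 mm by 85 mm) begins 54 mm behind the grasp point. The pads swing forward as they close: fully open they stand 13 mm farther back than shut.
Start: joints at [-1.237, 0.053, 1.613, -0, 1.476, -0.119], TCP at [0.273, -0.562, 0.231] pointing down, gripper open.
Joint ranges: [-3.01, 3.01], [-1.01, 2.22], [0.06, 2.58], [-1.02, 4.17], [0.09, 2.62], [-3.14, 3.14]. Speed limits (rad/s): [2.57, 2.57, 3.14, 3.14, 3.14, 3.14].

INTERFACE

Orientations are given as a rotation vector (axis times angle).
In Python, from station import ctrl, optics gives the robot as it stands.
- The arm moves only by the shell command python3 -m handwheel 'ROWS' [OPENING] [FORCE]. ROWS is JSON, a list of rows, each an object of numbers: "tx", "ty", "tz": the shift along the tool's x, y, z in mm; "roll": the turn about the tool's z in rad. A call has 1 to 12 rows; each row shifts and turns the commanded pose from where the row before left it, along the tool's axes as they then stand; what a row does not reach is not made up. A row lasts 1/12 s, in which the tool goes at most 41.7 mm and 7.16 degrees, less where a joint would pass 70% of its speed; a pose out of reach is approached as far as the arm can. A call with a gripper value outside its range is refused whole. OPENING is the finger opening in mm, from 0 to 85.4, set as the call begins (- or left out, the last holds). The fingers move at their own pace and stop on an object; FORCE is the grip in N (left out, the last holds). Time passes only in rows, so rows that do not move let the fingers close. It gives the time, the measured TCP pose, the force, the opening and the grip force at its end, in the units of the state.
- ctrl.get_obs(): the state, without advancing time (a new reading comes with each control period).
- optics.get_image(name): name is "scene" or "top"; returns (picture, depth): 420x560x3 uint8, red, green, blue; 420x560 float32, m along the optical axis (not along the pixel's ray), 0 where there is no reading.
- optics.camera_params(name): a dict with "mtx" (3x3 intrinsics, pixels), "k1" (the pictures are not rectified: a ray, as slopes to the right and down, at radius r is drawn at 1 + k1 r^2 times it, then the intrinsics apply), "extrinsics" (4x4, takes a point from camera to world coordinates). Camera axes: x right, y down, z forward; pixel columns grow to the right and rows downward; lengths in m; the calibration is good to about 2 mm. A picture is of the moment at which its call begins. camera_params takes no time and is no camera call.
- ctrl.finish_job(): hands the job in; it is judged then, once.
The state is a dict: "t": time; "q": joint angles; "dq": joint speeds; "effort": joint torques, N m; "tool_pos": TCP position; "tool_rot": TCP orientation; "contact_force": force on the tool from outside, world axes, zero at the start; "wrist_torque": the same for the moment, N m; "opening": finger opening in m; "grip_force": force on a finger pad.
Only numpy, scipy, OpenCV 4.12 (cv2) and the standard library are available. Lean on these libraries where they do the work, as an engineer would, in place of code of your own. Each camera call takes 0.05 s, during which the arm holds its last target. There are 200 camera calls.

TASK

Pack the grey tray with white dividers: fold the open hinged case completely shut and only then lay it flat in the long bay, stand the large screw-cap amber bottle in the square bay, and stand the two small screw-cap amber vials in the two small bays, one in each. The two dropper bottles (with a narrow rubber teat on top) do not belong: leave them standing where they are.

Things in the scene. Friction and masses are not known exactly. Their poses are not given: they have to be found in the camera images.
- tray: Low grey tray, white rim and dividers, 146 (x) by 182 mm (y), fixed, any yaw. Origin: centre of underside. Floor 5 mm thick; rim and dividers 4 mm thick, tops at 17 mm. Bay centres (mm, tray frame) and inner sizes: long bay for the case (-33, 0), 72 in x by 174 in y; square bay for the large bottle (38, -56), 62 by 62; small bays for the vials (38, 5) and (38, 61), each 62 in x by 52 in y.
- case: Loose black hinged case, 0.26 kg: base 50 (x) by 140 (y) by 30 mm high, lid 10 mm thick (40 mm high when shut). Origin: centre of the base's underside, z up. The hinge axis runs along the case's y at x = +23.5, z = 30 mm. A steel clasp plate on the -x face stands out 2 mm (look only). May lie in the bay either way round.
- case_lid (a joint): Lid angle, rad: 0 shut, 1.57 upright, stop at 2.0 leaning back over +x; starts at 1.2 to 1.9. Slab reaching 46.5 mm from the hinge axis, 136 mm along y, 10 mm thick on the outer side of the axis; 1.5 to 2 mm inside the base's outline, so fingers clamp the base. A friction hinge (0.3 N at the free edge) holds it where left: push it all the way down. No latch.
- bottle: Large screw-cap bottle, amber glass, standing upright. Origin: centre of its underside, z up; its yaw means nothing. Body 44 mm diameter up to 50 mm, neck to 56 mm, wide flat black cap 41 mm diameter above; 74 mm high in all.
- vial_a: Small screw-cap vial, amber glass, standing upright. Origin: centre of its underside, z up; its yaw means nothing. Body 30 mm diameter up to 38 mm, neck to 42 mm, wide flat black cap 28 mm diameter above; 60 mm high in all.
- vial_b: Small screw-cap vial, the same as vial_a.
- dropper_large: Large dropper bottle, does not belong in the tray: amber glass, standing upright. Origin: centre of its underside, z up; its yaw means nothing. Body as the large bottle (44 mm diameter, 50 mm), but with sloping amber shoulders, a narrow 18 mm collar and a 13 mm rubber teat on top; 93 mm high.
- dropper_small: Small dropper bottle, does not belong in the tray: amber glass, standing upright. Origin: centre of its underside, z up; its yaw means nothing. Body as the vials (30 mm diameter, 38 mm), but with sloping amber shoulders, a narrow 14 mm collar and a 13 mm rubber teat on top; 77 mm high.

How it is judged:
By the outcome, as a careful person would: the job done as asked, in the order asked, and still so for the second after the job is handed in, with the robot touching nothing.
It also fails if it takes over 104 s, if anything falls off the work surface, if the arm or the gripper's body presses on something with over 40 N, if the wrist force passes 120 N, or if a joint passes its speed limit or range.

## Working session

There is one attempt and no reset: what is moved stays moved. The work goes in short steps, Python scripts to look and compute and a shell command to move; the robot and the scene stay as the last step left them, time stands still between calls to the robot, and variables do not carry over. Pictures are saved under pics/ and viewed, at most 14 in all, crops included, and the job is handed in when it is done.

```bash
ls; mkdir -p pics
python3 - <<'E'
from station import ctrl, optics
import cv2, numpy as np
o=ctrl.get_obs(); print(o); print(ctrl.grasp_offset)
for n in ("scene","top"):
    im,d=optics.get_image(n); cv2.imwrite(f"pics/{n}0.png",im[:,:,::-1]); np.save(f"pics/{n}0.npy",d)
    print(optics.camera_params(n), d.min(), d.max())
E
```

```text
pics
{'t': 0.0, 'q': array([-1.23698996e+00,  5.33657235e-02,  1.61429848e+00, -1.16416570e-05,
        1.47604313e+00, -1.19008590e-01]), 'dq': array([-0.0023894 ,  0.00098176, -0.0005037 ,  0.0008379 , -0.00202495,
        0.00017021]), 'effort': array([-1.09820874e-03, -3.93682158e+01, -3.70177495e+01, -2.22439189e-04,
        6.98784730e-03,  2.48194596e-05]), 'tool_pos': array([ 0.27321886, -0.56140904,  0.23005487]), 'tool_rot': array([-3.05936842e+00, -7.04748889e-01,  3.73912890e-04]), 'contact_force': array([-0.29297834,  0.08538237,  0.33754684]), 'wrist_torque': array([ 0.04896607, -0.00088033, -0.02231159]), 'grip_force': 0.0, 'opening': 0.08541038425743666}
0.0187
{'mtx': array([[454.37149537,   0.        , 287.11020035],
       [  0.        , 454.37149537, 208.50032237],
       [  0.        ,   0.        ,   1.        ]]), 'k1': 0.03716961523198597, 'extrinsics': array([[ 5.27515561e-01,  6.00526808e-01, -6.00911712e-01,
         1.07295725e+00],
       [ 8.49545365e-01, -3.72826222e-01,  3.73193355e-01,
        -3.05608515e-01],
       [ 7.69710029e-05, -7.07367062e-01, -7.06846401e-01,
         6.76368368e-01],
       [ 0.00000000e+00,  0.00000000e+00,  0.00000000e+00,
         1.00000000e+00]])} 0.0 2.3070235
{'mtx': array([[421.19020688,   0.        , 278.70496542],
       [  0.        , 421.19020688, 214.80086626],
       [  0.        ,   0.        ,   1.        ]]), 'k1': -0.13319571106189848, 'extrinsics': array([[ 0.02404106, -0.99575849,  0.08880907,  0.47945801],
       [-0.99922025, -0.02671733, -0.02907021,  0.01030134],
       [ 0.03131965, -0.08804094, -0.99562436,  0.81512174],
       [ 0.        ,  0.        ,  0.        ,  1.        ]])} 0.0 1.7140285
```

View pics/top0.png

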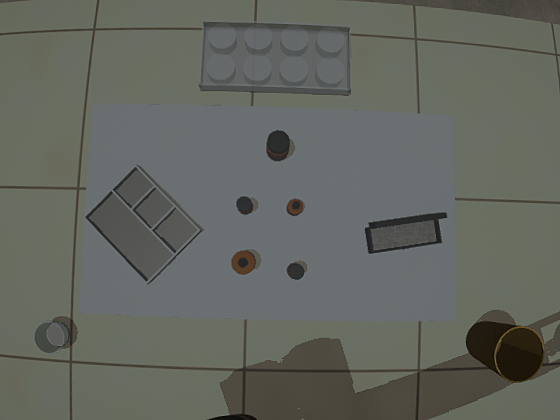

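View pics/scene0.png

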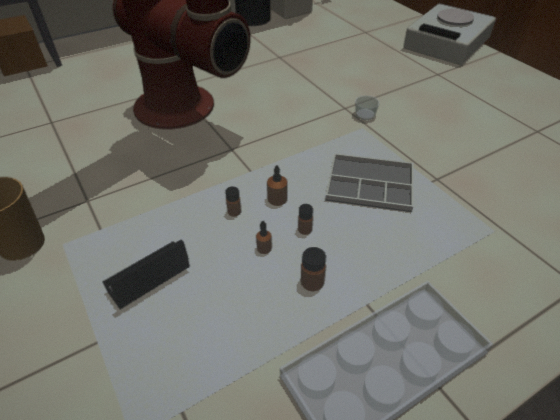

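Top view: the tray is at about (145,223), the large bottle at (278,145) and the screw-cap vials at (245,205) and (296,271). The droppers are at (295,207) and (243,262). The case is at (403,235), with its lid up on the far (+x) side.

```bash
cat > h.py <<'E'
import cv2, numpy as np
from station import ctrl, optics
def P(n):
    p=optics.camera_params(n); return p["mtx"],np.array([p["k1"],0,0,0,0.]),p["extrinsics"]
def norm(n,uv):
    K,k,E=P(n); return cv2.undistortPoints(np.asarray(uv,float).reshape(-1,1,2),K,k).reshape(-1,2)
def plane(n,uv,z):            # pixels -> world points on plane z
    E=P(n)[2]; s=norm(n,uv); d=np.c_[s,np.ones(len(s))]@E[:3,:3].T; o=E[:3,3]
    return o+d*((z-o[2])/d[:,2])[:,None]
def cloud(n,d):
    h,w=d.shape; uv=np.stack(np.meshgrid(np.arange(w),np.arange(h)),-1).reshape(-1,2)
    E=P(n)[2]; s=norm(n,uv); p=np.c_[s,np.ones(len(s))]*d.reshape(-1,1)
    return (p@E[:3,:3].T+E[:3,3]).reshape(h,w,3)
def proj(n,X):
    K,k,E=P(n); Ei=np.linalg.inv(E); return cv2.projectPoints(np.asarray(X,float).reshape(-1,1,3),cv2.Rodrigues(Ei[:3,:3])[0],Ei[:3,3],K,k)[0].reshape(-1,2)
E
python3 - <<'E'
from h import *
for n in ("top","scene"):
    im=cv2.imread(f"pics/{n}0.png"); d=np.load(f"pics/{n}0.npy"); c=cloud(n,d)
    ok=(d>0)&(c[...,0]>.3)&(c[...,0]<.8)&(abs(c[...,1])<.42)&(c[...,2]<.13)
    print(n,"table z",np.median(c[ok][:,2]),c[ok][:,2].std())
    m=(ok&(c[...,2]>.011)).astype(np.uint8)
    k,l,s,ce=cv2.connectedComponentsWithStats(m)
    for i in range(1,k):
        if s[i,4]<40: continue
        p=c[l==i]; zt=np.percentile(p[:,2],97); t=p[p[:,2]>zt-.006]
        lo=im[l==i]
        print(np.round(ce[i]),s[i,4],"ztop",zt.round(4),"topxy",(t[:,:2].min(0)+t[:,:2].max(0))/2,"ext",np.ptp(t[:,:2],axis=0).round(3),"mean",p.mean(0).round(3))
E
```

```text
top table z 0.0002487809450324452 0.012442798405105591
[277. 145.] 555 ztop 0.076 topxy [ 0.67958149 -0.00679187] ext [0.038 0.04 ] mean [ 0.675 -0.006  0.064]
[141. 221.] 1238 ztop 0.0192 topxy [0.52727967 0.25156462] ext [0.23  0.232] mean [0.531 0.251 0.016]
[244. 205.] 235 ztop 0.0617 topxy [0.56645116 0.05251291] ext [0.026 0.027] mean [0.564 0.052 0.054]
[294. 206.] 212 ztop 0.0753 topxy [ 0.5667688  -0.04180862] ext [0.009 0.011] mean [ 0.565 -0.041  0.044]
[404. 232.] 2295 ztop 0.0772 topxy [ 0.54354294 -0.25033422] ext [0.031 0.133] mean [ 0.522 -0.254  0.03 ]
[243. 262.] 463 ztop 0.0885 topxy [0.46027577 0.05123817] ext [0.012 0.012] mean [0.461 0.051 0.055]
[295. 271.] 223 ztop 0.0618 topxy [ 0.44599963 -0.04514067] ext [0.027 0.025] mean [ 0.447 -0.044  0.056]
[ 61. 329.] 143 ztop 0.0411 topxy [0.31947483 0.40066816] ext [0.037 0.037] mean [0.321 0.394 0.03 ]
[486. 338.] 975 ztop 0.1282 topxy [ 0.3279745  -0.39980467] ext [0.056 0.035] mean [ 0.329 -0.396  0.078]
scene table z 9.804261830154148e-05 0.01548927712835295
[365. 111.] 176 ztop 0.0392 topxy [0.31986075 0.399035
[... 181 characters left out ...]
 [0.46318555 0.04826193] ext [0.012 0.008] mean [0.47  0.044 0.045]
[ 26. 219.] 1109 ztop 0.1278 topxy [ 0.32951424 -0.40244948] ext [0.058 0.034] mean [ 0.34  -0.404  0.078]
[233. 199.] 346 ztop 0.0606 topxy [ 0.44751619 -0.04684253] ext [0.027 0.028] mean [ 0.454 -0.049  0.042]
[305. 217.] 365 ztop 0.0603 topxy [0.56694136 0.05114332] ext [0.028 0.027] mean [0.573 0.047 0.042]
[264. 238.] 328 ztop 0.0725 topxy [ 0.5680221  -0.04420981] ext [0.009 0.01 ] mean [ 0.573 -0.047  0.038]
[146. 272.] 2462 ztop 0.0772 topxy [ 0.54393567 -0.25273666] ext [0.033 0.134] mean [ 0.543 -0.259  0.05 ]
[313. 267.] 897 ztop 0.0749 topxy [ 0.68078735 -0.00818582] ext [0.042 0.041] mean [ 0.689 -0.014  0.054]
```

```bash
python3 - <<'E'
from h import *
for n in ("top","scene"):
    d=np.load(f"pics/{n}0.npy"); c=cloud(n,d)
    m=(d>0)&(c[...,2]>.011)&(c[...,2]<.03)&(abs(c[...,0]-.53)<.13)&(abs(c[...,1]-.25)<.13)
    r=cv2.minAreaRect((c[m][:,:2]*1000).astype(np.float32)); print(n,"tray",r); print(cv2.boxPoints(r).round(1).tolist())
    # floor/rim profile in tray frame
    box=cv2.boxPoints(r); 
    m=(d>0)&(abs(c[...,0]-.525)<.06)&(abs(c[...,1]+.253)<.11)&(c[...,2]>.008)
    p=c[m]*1000; print("case pts",len(p),"z hist",np.histogram(p[:,2],bins=range(0,90,5))[0])
    for lo,hi in((25,33),(8,85),(45,60),(60,85)):
        q=p[(p[:,2]>lo)&(p[:,2]<hi)]; 
        if len(q)>20:
            r=cv2.minAreaRect(q[:,:2].astype(np.float32)); print(lo,hi,len(q),np.round(r[0],1),np.round(r[1],1),round(r[2],2))
    q=p[p[:,2]>45]; ctr=q.mean(0); u,s,v=np.linalg.svd(q-ctr,full_matrices=False); print("lid plane",ctr,s/np.sqrt(len(q)),v.round(3).tolist())
E
python3 - <<'E'
import cv2
a=cv2.imread('pics/top0.png')[190:265,345:465]; b=cv2.imread('pics/scene0.png')[225:320,95:205]
a=cv2.resize(a,(600,375),interpolation=2);cv2.imwrite('pics/c1.png',cv2.convertScaleAbs(a,alpha=1.8))
t=cv2.resize(cv2.imread('pics/top0.png')[155:290,75:210],(540,540),interpolation=2);cv2.imwrite('pics/c2.png',cv2.convertScaleAbs(t,alpha=1.5))
E
```

```text
top tray ((527.2078857421875, 251.4107208251953), (184.8408660888672, 147.80093383789062), 46.77671813964844)
[[410.1000061035156, 234.6999969482422], [517.7999877929688, 133.5], [644.4000244140625, 268.1000061035156], [536.7000122070312, 369.3999938964844]]
case pts 2306 z hist [  0   6 596 855  54 210  81  12  10   7  11   9  11  17 116 311   0]
25 33 288 [ 521.5 -253.8] [ 60.6 141.4] 9.39
8 85 2306 [ 521.4 -254.2] [ 61.  142.1] 9.39
45 60 27 [ 550. -249.] [  9.9 134.9] 13.62
60 85 455 [ 543.8 -250.2] [ 11.7 134.2] 9.3
lid plane [ 543.09296623 -246.62939798   73.85222951] [40.5730838   6.00533344  3.18448359] [[-0.162, 0.987, -0.02], [-0.233, -0.019, 0.972], [-0.959, -0.162, -0.232]]
scene tray ((528.3545532226562, 249.62635803222656), (182.124755859375, 151.66793823242188), 47.19935989379883)
[[410.79998779296875, 234.3000030517578], [522.0999755859375, 131.3000030517578], [645.9000244140625, 264.8999938964844], [534.5999755859375, 368.0]]
case pts 2543 z hist [  0  48 158 147  31 192 202 159 168 156 180 172 168 178 220 364   0]
25 33 322 [ 522.2 -256.6] [ 60.8 140.7] 9.97
8 85 2543 [ 522.6 -256.5] [ 61.6 140.7] 9.97
45 60 508 [ 549.8 -252.1] [  9.6 136.2] 7.51
60 85 930 [ 544.4 -253.2] [ 13.9 135.7] 9.8
lid plane [ 548.15297927 -256.10226409   64.77576648] [39.511614   10.49320165  2.28717503] [[0.166, -0.986, 0.001], [-0.187, -0.031, 0.982], [0.968, 0.164, 0.189]]
```

View pics/c1.png

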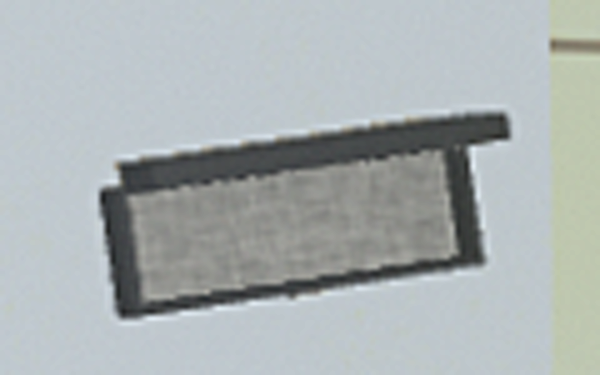

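View pics/c2.png

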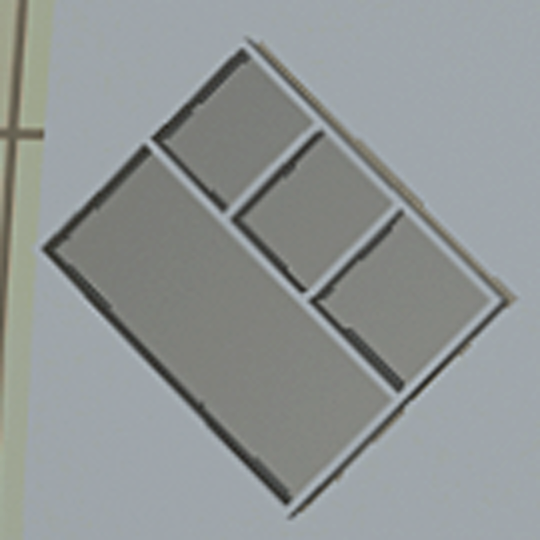

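The tray crop has the square bay at lower right and the two small bays upper left of it. That puts tray +y at about 47° in world and its yaw at about -43°. The case crop shows the lid standing nearly upright on the +x side, with yaw about +9.6° and base centre near (519,-256) mm. First I'll roll so tool y lies along case x, and close the fingers.

```bash
cat >> h.py <<'E'
from scipy.spatial.transform import Rotation as Ro
CASE=np.array([518.9,-255.8]); CY=np.radians(9.6); TRAY=np.array([527.8,250.5]); TY=np.radians(-43.0)
def loc(o,yaw,x,y): return np.array(o)+[x*np.cos(yaw)-y*np.sin(yaw),x*np.sin(yaw)+y*np.cos(yaw)]
def go(xy,z,yang=None):       # shift in tool axes (mm) from measured pose to target; roll to put tool y at yang (deg, mod 180)
    o=ctrl.get_obs(); R=Ro.from_rotvec(o["tool_rot"]).as_matrix(); p=o["tool_pos"]*1000
    print("t",round(o["t"],2),"tcp",p.round(1),"yang",np.degrees(np.arctan2(R[1,1],R[0,1])).round(2),"F",o["contact_force"].round(1),"open",round(o["opening"]*1000,1),"grip",round(o["grip_force"],1),"q6",o["q"][5].round(2))
    if yang is not None:
        a=np.degrees(np.arctan2(R[1,1],R[0,1])); d=(a-yang+90)%180-90; print("roll",np.radians(d).round(3)); R=R@Ro.from_euler('z',d,degrees=True).as_matrix()
    if xy is not None: print("shift tool (after roll)",(R.T@(np.r_[xy,z]-p)).round(1))
E
python3 -m handwheel '[{"roll":-0.117},{"roll":-0.117},{"roll":-0.117},{"roll":-0.117},{"roll":-0.117},{"roll":-0.117},{"roll":-0.117},{"roll":-0.117},{"roll":-0.117},{"roll":-0.117},{"roll":-0.117},{}]' 0 40
python3 -c "
from h import *
go(loc(CASE,CY,62,0),130,9.6)"
```

```text
t 0.1 tcp [ 273.2 -561.5  230.2] yang -64.06 F [-0.1 -0.6  0.1] open 85.3 grip 0.0 q6 -0.12
roll -1.286
shift tool (after roll) [260.2 355.2 100.6]$[0]: bad value
```

```bash
python3 -m handwheel '[{"tx":0,"ty":0,"tz":0,"roll":-0.12}]' 0 40; python3 -m handwheel '[{"roll":-0.12}]' 0 40;python3 -m handwheel --help
```

```text
t: 0.18
tool_pos: [0.2733, -0.5616, 0.2304]
tool_rot: [-3.011, -0.89, 0.0]
contact_force: [0.2, -0.2, -0.3]
opening: 0.0758
grip_force: 0.0$[0]: bad value
invalid input: not JSON, or not a number
```

All four keys are required in each row.

```bash
python3 -m handwheel '[{"tx":0,"ty":0,"tz":0,"roll":-0.12},{"tx":0,"ty":0,"tz":0,"roll":-0.12},{"tx":0,"ty":0,"tz":0,"roll":-0.12},{"tx":0,"ty":0,"tz":0,"roll":-0.12},{"tx":0,"ty":0,"tz":0,"roll":-0.12},{"tx":0,"ty":0,"tz":0,"roll":-0.12},{"tx":0,"ty":0,"tz":0,"roll":-0.12},{"tx":0,"ty":0,"tz":0,"roll":-0.12},{"tx":0,"ty":0,"tz":0,"roll":-0.12},{"tx":0,"ty":0,"tz":0,"roll":-0.09}]' 0 40 
python3 -m handwheel '[{"tx":26,"ty":30,"tz":0,"roll":0},{"tx":26,"ty":30,"tz":0,"roll":0},{"tx":26,"ty":30,"tz":0,"roll":0},{"tx":26,"ty":30,"tz":0,"roll":0},{"tx":26,"ty":30,"tz":0,"roll":0},{"tx":26,"ty":30,"tz":0,"roll":0},{"tx":26,"ty":30,"tz":0,"roll":0},{"tx":26,"ty":30,"tz":0,"roll":0},{"tx":26,"ty":30,"tz":0,"roll":0},{"tx":26,"ty":30,"tz":0,"roll":0},{"tx":0,"ty":28,"tz":0,"roll":0},{"tx":0,"ty":27,"tz":0,"roll":0}]' 
python3 -m handwheel '[{"tx":0,"ty":0,"tz":30,"roll":0},{"tx":0,"ty":0,"tz":30,"roll":0},{"tx":0,"ty":0,"tz":30,"roll":0},{"tx":0,"ty":0,"tz":10,"roll":0},{"tx":0,"ty":0,"tz":0,"roll":0}]' >/dev/null
python3 -c "
from h import *
go(loc(CASE,CY,62,0),60,9.6)"
```

```text
t: 1.02
tool_pos: [0.2733, -0.5616, 0.2305]
tool_rot: [-2.015, -2.409, -0.001]
contact_force: [0.7, -0.3, 0.8]
opening: -0.0001
grip_force: 0.0
t: 2.02
tool_pos: [0.5798, -0.2428, 0.2309]
tool_rot: [-2.019, -2.406, 0.0]
contact_force: [0.5, -1.1, 0.5]
opening: 0.0001
grip_force: 0.0
t 2.43 tcp [ 576.1 -243.6  126.6] yang 9.86 F [-0.3  0.6 -0.2] open 0.0 grip 0.0 q6 -0.69
roll 0.005
shift tool (after roll) [-2.9  4.  66.5]
```

```bash
python3 -m handwheel '[{"tx":-3,"ty":0,"tz":22,"roll":0},{"tx":0,"ty":0,"tz":22,"roll":0},{"tx":0,"ty":0,"tz":21,"roll":0},{"tx":0,"ty":0,"tz":0,"roll":0},{"tx":0,"ty":-8,"tz":0,"roll":0},{"tx":0,"ty":-8,"tz":0,"roll":0},{"tx":0,"ty":-8,"tz":0,"roll":0},{"tx":0,"ty":-6,"tz":1,"roll":0},{"tx":0,"ty":-6,"tz":1,"roll":0},{"tx":0,"ty":-5,"tz":3,"roll":0},{"tx":0,"ty":-5,"tz":3,"roll":0},{"tx":0,"ty":0,"tz":0,"roll":0}]'
python3 - <<'E'
from h import *
go(loc(CASE,CY,3,0),45)
im,d=optics.get_image("scene"); cv2.imwrite("pics/s1.png",cv2.resize(cv2.convertScaleAbs(im[160:370,40:320,::-1],alpha=1.6),None,fx=2,fy=2))
E
```

```text
t: 3.43
tool_pos: [0.5324, -0.2557, 0.0574]
tool_rot: [-2.022, -2.402, 0.001]
contact_force: [0.5, -0.4, -0.5]
opening: -0.0002
grip_force: 0.0
t 3.43 tcp [ 532.4 -255.7   57.4] yang 9.82 F [ 0.5 -0.4 -0.5] open -0.2 grip 0.0 q6 -0.74
shift tool (after roll) [  2.2 -10.3  12.4]
```

View pics/s1.png

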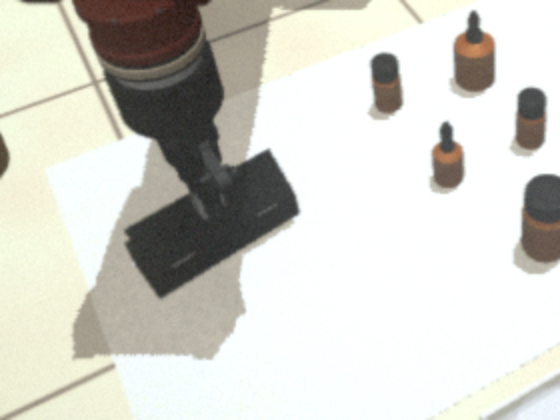

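The lid is folding forward under the fingers at about (210,200) in the crop. I'll continue down to fully shut.

```bash
python3 -m handwheel '[{"tx":0,"ty":-5,"tz":4,"roll":0},{"tx":0,"ty":-5,"tz":4,"roll":0},{"tx":0,"ty":-5,"tz":4,"roll":0},{"tx":0,"ty":-5,"tz":3,"roll":0},{"tx":0,"ty":0,"tz":2,"roll":0},{"tx":0,"ty":0,"tz":1,"roll":0},{"tx":0,"ty":0,"tz":1,"roll":0},{"tx":0,"ty":0,"tz":0,"roll":0}]'
```

```text
t: 4.15
tool_pos: [0.5135, -0.2593, 0.04]
tool_rot: [-2.021, -2.403, 0.002]
contact_force: [-3.5, 1.3, 5.0]
opening: -0.0001
grip_force: 2.7
```

```bash
python3 -m handwheel '[{"tx":0,"ty":0,"tz":1,"roll":0},{"tx":0,"ty":0,"tz":1,"roll":0},{"tx":0,"ty":0,"tz":0,"roll":0}]'
python3 -m handwheel '[{"tx":0,"ty":0,"tz":-15,"roll":0},{"tx":0,"ty":0,"tz":-35,"roll":0},{"tx":0,"ty":0,"tz":-35,"roll":0},{"tx":-20,"ty":-35,"tz":-30,"roll":0},{"tx":-40,"ty":0,"tz":0,"roll":0},{"tx":-40,"ty":0,"tz":0,"roll":0},{"tx":-40,"ty":0,"tz":0,"roll":0},{"tx":-40,"ty":0,"tz":0,"roll":0},{"tx":0,"ty":0,"tz":0,"roll":0}]' 85 40
python3 - <<'E'
from h import *
for n in("top","scene"):
    im,d=optics.get_image(n); c=cloud(n,d)
    if n=="top": cv2.imwrite("pics/t2.png",cv2.resize(cv2.convertScaleAbs(im[160:300,330:500,::-1],alpha=1.8),None,fx=3,fy=3))
    m=(d>0)&(abs(c[...,0]-.515)<.07)&(abs(c[...,1]+.256)<.09)&(c[...,2]>.008)&(c[...,2]<.09)
    p=c[m]*1000; t=p[p[:,2]>34]; print(n,np.percentile(t[:,2],[2,50,98]).round(1))
    for q in(p,t):
        r=cv2.minAreaRect(q[:,:2].astype(np.float32)); print(len(q),np.round(r[0],1),np.round(r[1],1),round(r[2],2))
    A=np.c_[t[:,:2]-t[:,:2].mean(0),np.ones(len(t))]; print("top plane slope",np.linalg.lstsq(A,t[:,2],rcond=None)[0].round(4))
go(None,0)
E
```

```text
t: 4.4
tool_pos: [0.5137, -0.2594, 0.0398]
tool_rot: [-2.02, -2.402, 0.002]
contact_force: [-9.6, 4.7, 17.1]
opening: 0.0005
grip_force: 8.5
t: 5.15
tool_pos: [0.5158, -0.4446, 0.1465]
tool_rot: [2.026, 2.398, -0.003]
contact_force: [-0.7, 0.7, 0.4]
opening: 0.0852
grip_force: 0.0
top [36.5 39.2 41.9]
1974 [ 517.3 -254.1] [ 52.8 140. ] 9.3
1741 [ 518.1 -254.2] [ 47.3 137.5] 9.21
top plane slope [1.20000e-03 1.00000e-03 3.92624e+01]
scene [35.1 39.4 42. ]
2692 [ 520.7 -256.7] [ 53.4 141. ] 8.55
1806 [ 519.5 -256.8] [ 51.6 136.7] 8.92
top plane slope [-2.17000e-02 -4.80000e-03  3.93258e+01]
t 5.25 tcp [ 515.6 -439.5  146.3] yang 9.75 F [-0.3  0.2 -0.3] open 85.0 grip 0.0 q6 -0.99
```

View pics/t2.png

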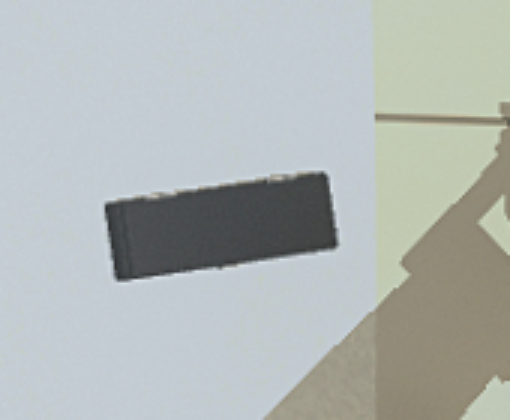

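Shut: the top is flat at about 39.3 mm, and the outline matches the closed case. Next I grasp the base.

```bash
sed -i 's/^CASE=.*; TRAY/CASE=np.array([518.8,-255.5]); CY=np.radians(9.1); TRAY/' h.py
python3 -m handwheel '[{"tx":37,"ty":0,"tz":0,"roll":0.01},{"tx":37,"ty":0,"tz":0,"roll":0},{"tx":37,"ty":0,"tz":0,"roll":0},{"tx":37,"ty":8,"tz":0,"roll":0},{"tx":34,"ty":24,"tz":0,"roll":0},{"tx":0,"ty":0,"tz":0,"roll":0},{"tx":0,"ty":0,"tz":0,"roll":0}]' 85 60 >/dev/null
python3 -c "
from h import *
go(CASE,8,9.1)"
```

```text
t 5.83 tcp [ 518.  -250.5  147.4] yang 9.57 F [ 0.3  0.2 -0. ] open 85.2 grip 0.0 q6 -0.75
roll 0.008
shift tool (after roll) [-5.000e+00 -1.000e-01  1.394e+02]
```

```bash
python3 -m handwheel '[{"tx":-5,"ty":0,"tz":35,"roll":0.01},{"tx":0,"ty":0,"tz":35,"roll":0},{"tx":0,"ty":0,"tz":35,"roll":0},{"tx":0,"ty":0,"tz":20,"roll":0},{"tx":0,"ty":0,"tz":8,"roll":0},{"tx":0,"ty":0,"tz":6,"roll":0},{"tx":0,"ty":0,"tz":0,"roll":0},{"tx":0,"ty":0,"tz":0,"roll":0}]'
python3 -c "
from h import *
go(CASE,8,9.1)"
```

```text
t: 6.5
tool_pos: [0.5195, -0.2595, 0.0098]
tool_rot: [2.045, 2.381, 0.0]
contact_force: [0.3, 0.4, -0.5]
opening: 0.0851
grip_force: 0.0
t 6.5 tcp [ 519.5 -259.5    9.8] yang 8.69 F [ 0.3  0.4 -0.5] open 85.1 grip 0.0 q6 -0.74
roll -0.007
shift tool (after roll) [ 4.  -0.   1.8]
```

```bash
python3 -m handwheel '[{"tx":3,"ty":0,"tz":1,"roll":0},{"tx":0,"ty":0,"tz":0,"roll":0},{"tx":0,"ty":0,"tz":0,"roll":0},{"tx":0,"ty":0,"tz":0,"roll":0},{"tx":0,"ty":0,"tz":0,"roll":0},{"tx":0,"ty":0,"tz":0,"roll":0},{"tx":0,"ty":0,"tz":0,"roll":0},{"tx":0,"ty":0,"tz":0,"roll":0}]' 40 60
python3 -m handwheel '[{"tx":0,"ty":0,"tz":-8,"roll":0},{"tx":0,"ty":0,"tz":-30,"roll":0},{"tx":0,"ty":0,"tz":-30,"roll":0},{"tx":0,"ty":0,"tz":-25,"roll":0},{"tx":0,"ty":0,"tz":-25,"roll":0},{"tx":0,"ty":0,"tz":0,"roll":0},{"tx":0,"ty":0,"tz":0,"roll":0}]'
python3 - <<'E'
from h import *
go(loc(TRAY,TY,-33,0),140,-43)
im,d=optics.get_image("scene"); cv2.imwrite("pics/s3.png",cv2.resize(cv2.convertScaleAbs(im[160:370,40:320,::-1],alpha=1.6),None,fx=2,fy=2))
E
```

```text
t: 7.17
tool_pos: [0.519, -0.2561, 0.0088]
tool_rot: [2.045, 2.382, 0.0]
contact_force: [-0.3, 0.6, 7.0]
opening: 0.0487
grip_force: 66.1
t: 7.75
tool_pos: [0.5186, -0.2559, 0.1264]
tool_rot: [2.045, 2.382, 0.001]
contact_force: [-0.2, -0.5, -2.8]
opening: 0.0489
grip_force: 65.2
t 7.75 tcp [ 518.6 -255.9  126.4] yang 8.71 F [-0.2 -0.5 -2.8] open 48.9 grip 65.2 q6 -0.74
roll 0.902
shift tool (after roll) [ 376.6 -371.6  -14.4]
```

View pics/s3.png

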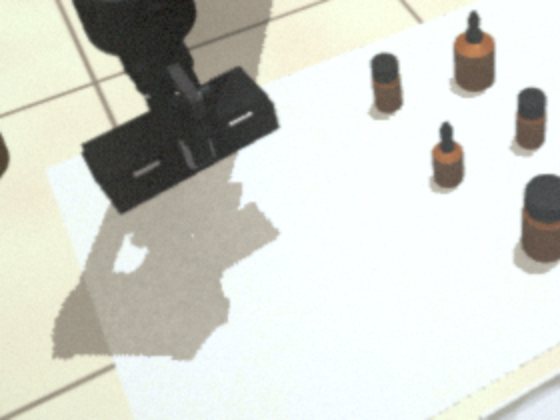

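The case is held level and shut. Now lift, roll and carry it to the long bay.

```bash
python3 -m handwheel '[{"tx":0,"ty":0,"tz":-5,"roll":0.1},{"tx":0,"ty":0,"tz":-5,"roll":0.1},{"tx":0,"ty":0,"tz":-5,"roll":0.1},{"tx":0,"ty":0,"tz":-5,"roll":0.1},{"tx":0,"ty":0,"tz":-5,"roll":0.1},{"tx":0,"ty":0,"tz":-5,"roll":0.1},{"tx":0,"ty":0,"tz":0,"roll":0.1},{"tx":0,"ty":0,"tz":0,"roll":0.1},{"tx":0,"ty":0,"tz":0,"roll":0.1}]'
python3 -m handwheel '[{"tx":15,"ty":-15,"tz":0,"roll":0},{"tx":20,"ty":-20,"tz":0,"roll":0},{"tx":25,"ty":-25,"tz":0,"roll":0},{"tx":25,"ty":-25,"tz":0,"roll":0},{"tx":25,"ty":-25,"tz":0,"roll":0},{"tx":25,"ty":-25,"tz":0,"roll":0},{"tx":25,"ty":-25,"tz":0,"roll":0},{"tx":25,"ty":-25,"tz":0,"roll":0},{"tx":25,"ty":-25,"tz":0,"roll":0},{"tx":25,"ty":-25,"tz":0,"roll":0},{"tx":25,"ty":-25,"tz":0,"roll":0},{"tx":25,"ty":-25,"tz":0,"roll":0}]' >/dev/null
python3 -m handwheel '[{"tx":25,"ty":-25,"tz":0,"roll":0},{"tx":25,"ty":-25,"tz":0,"roll":0},{"tx":20,"ty":-20,"tz":0,"roll":0},{"tx":15,"ty":-15,"tz":0,"roll":0},{"tx":8,"ty":-8,"tz":0,"roll":0},{"tx":0,"ty":0,"tz":0,"roll":0},{"tx":0,"ty":0,"tz":0,"roll":0}]' >/dev/null
python3 -c "
from h import *
go(loc(TRAY,TY,-33,0),40,-43)"
```

```text
t: 8.55
tool_pos: [0.5164, -0.2545, 0.1516]
tool_rot: [-2.878, -1.247, 0.005]
contact_force: [0.0, -0.6, -2.2]
opening: 0.049
grip_force: 65.2
t 10.13 tcp [497.1 278.  153.2] yang -42.81 F [ 0.2 -0.8 -3. ] open 48.6 grip 65.1 q6 1.13
roll 0.003
shift tool (after roll) [  1.2   8.3 113.2]
```

```bash
python3 -m handwheel '[{"tx":1,"ty":8,"tz":20,"roll":0},{"tx":0,"ty":0,"tz":30,"roll":0},{"tx":0,"ty":0,"tz":30,"roll":0},{"tx":0,"ty":0,"tz":20,"roll":0},{"tx":0,"ty":0,"tz":12,"roll":0},{"tx":0,"ty":0,"tz":0,"roll":0},{"tx":0,"ty":0,"tz":0,"roll":0}]'
python3 -c "
from h import *
go(loc(TRAY,TY,-33,0),14.5,-43)"
```

```text
t: 10.72
tool_pos: [0.5046, 0.273, 0.0429]
tool_rot: [2.88, 1.255, -0.002]
contact_force: [0.7, 1.1, -1.5]
opening: 0.0485
grip_force: 65.0
t 10.72 tcp [504.6 273.   42.9] yang -42.92 F [ 0.7  1.1 -1.5] open 48.5 grip 65.0 q6 1.12
roll 0.001
shift tool (after roll) [-0.6 -0.7 28.4]
```

```bash
python3 -m handwheel '[{"tx":0,"ty":0,"tz":8,"roll":0},{"tx":0,"ty":0,"tz":8,"roll":0},{"tx":0,"ty":0,"tz":5,"roll":0},{"tx":0,"ty":0,"tz":3,"roll":0},{"tx":0,"ty":0,"tz":2,"roll":0},{"tx":0,"ty":0,"tz":1,"roll":0},{"tx":0,"ty":0,"tz":0,"roll":0},{"tx":0,"ty":0,"tz":0,"roll":0}]'
```

```text
t: 11.38
tool_pos: [0.5047, 0.2741, 0.0164]
tool_rot: [2.879, 1.257, 0.001]
contact_force: [-0.1, -0.4, -3.1]
opening: 0.0487
grip_force: 65.1
```

```bash
python3 -m handwheel '[{"tx":0,"ty":0,"tz":1,"roll":0},{"tx":0,"ty":0,"tz":1,"roll":0},{"tx":0,"ty":0,"tz":0,"roll":0},{"tx":0,"ty":0,"tz":0,"roll":0}]'
```

```text
t: 11.72
tool_pos: [0.5045, 0.2739, 0.0142]
tool_rot: [-2.879, -1.256, 0.0]
contact_force: [-0.1, -0.1, -3.6]
opening: 0.0486
grip_force: 65.1
```

```bash
python3 -m handwheel '[{"tx":0,"ty":0,"tz":0,"roll":0},{"tx":0,"ty":0,"tz":0,"roll":0},{"tx":0,"ty":0,"tz":0,"roll":0},{"tx":0,"ty":0,"tz":0,"roll":0}]' 66 30
python3 -m handwheel '[{"tx":0,"ty":0,"tz":-10,"roll":0},{"tx":0,"ty":0,"tz":-30,"roll":0},{"tx":0,"ty":0,"tz":-35,"roll":0},{"tx":0,"ty":0,"tz":-40,"roll":0},{"tx":0,"ty":0,"tz":-20,"roll":0},{"tx":0,"ty":0,"tz":0,"roll":0},{"tx":0,"ty":0,"tz":0,"roll":0}]'
python3 -c "
from h import *
go([567,51.7],140)"
```

```text
t: 12.05
tool_pos: [0.5051, 0.2741, 0.0147]
tool_rot: [2.879, 1.256, 0.002]
contact_force: [-0.2, 0.1, 0.1]
opening: 0.0657
grip_force: 0.0
t: 12.63
tool_pos: [0.5059, 0.2745, 0.1522]
tool_rot: [2.879, 1.256, 0.008]
contact_force: [0.1, -0.2, -0.1]
opening: 0.0661
grip_force: 0.0
t 12.63 tcp [505.9 274.5 152.2] yang -42.85 F [ 0.1 -0.2 -0.1] open 66.1 grip 0.0 q6 1.12
shift tool (after roll) [-121.8  196.3   12. ]
```

```bash
python3 -m handwheel '[{"tx":-10,"ty":16,"tz":0,"roll":0},{"tx":-20,"ty":33,"tz":0,"roll":0},{"tx":-20,"ty":33,"tz":0,"roll":0},{"tx":-20,"ty":33,"tz":0,"roll":0},{"tx":-20,"ty":33,"tz":0,"roll":0},{"tx":-20,"ty":33,"tz":0,"roll":0},{"tx":-12,"ty":15,"tz":0,"roll":0},{"tx":0,"ty":0,"tz":0,"roll":0},{"tx":0,"ty":0,"tz":0,"roll":0},{"tx":0,"ty":0,"tz":0,"roll":0}]' 70 30
python3 - <<'E'
from h import *
for n in("top","scene"):
    im,d=optics.get_image(n); c=cloud(n,d)
    if n=="scene": cv2.imwrite("pics/s4.png",cv2.resize(cv2.convertScaleAbs(im[100:300,200:470,::-1],alpha=1.6),None,fx=2.5,fy=2.5))
    m=(d>0)&(abs(c[...,0]-.505)<.09)&(abs(c[...,1]-.273)<.1)&(c[...,2]>.030)&(c[...,2]<.06)
    p=c[m]*1000; r=cv2.minAreaRect(p[:,:2].astype(np.float32)); print(n,len(p),np.percentile(p[:,2],[2,50,98]).round(1),np.round(r[0],1),np.round(r[1],1),round(r[2],2))
print(loc(TRAY,TY,-33,0)); go([567,51.7],12)
E
```

```text
t: 13.47
tool_pos: [0.5643, 0.0519, 0.1478]
tool_rot: [-2.878, -1.256, 0.003]
contact_force: [0.2, 0.2, -0.9]
opening: 0.0697
grip_force: 0.0
top 1437 [35.  44.8 47.5] [510.9 282.4] [118.9  53. ] 46.44
scene 1157 [30.9 43.2 45.9] [505.3 273.1] [138.7  56.2] 47.04
[503.66532785 273.00594588]
t 13.57 tcp [564.6  52.5 148.4] yang -42.77 F [-0.4  0.3  0.4] open 69.7 grip 0.0 q6 0.71
shift tool (after roll) [  1.2   2.5 136.4]
```

View pics/s4.png

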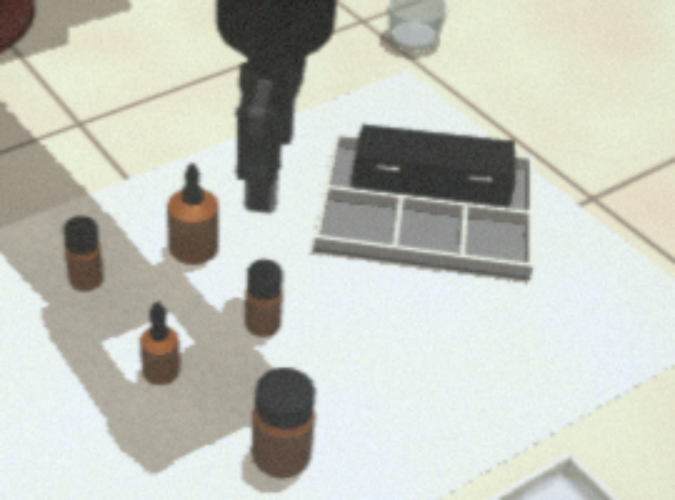

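The case lies flat and shut in the long bay (around (435,160) in the crop), top at 45 mm. Vial A is next.

```bash
python3 -m handwheel '[{"tx":1,"ty":2,"tz":20,"roll":0},{"tx":0,"ty":0,"tz":35,"roll":0},{"tx":0,"ty":0,"tz":35,"roll":0},{"tx":0,"ty":0,"tz":25,"roll":0},{"tx":0,"ty":0,"tz":13,"roll":0},{"tx":0,"ty":0,"tz":6,"roll":0},{"tx":0,"ty":0,"tz":0,"roll":0},{"tx":0,"ty":0,"tz":0,"roll":0}]' >/dev/null
python3 -c "
from h import *
go([567,51.7],12)"
```

```text
t 14.23 tcp [568.5  51.   16.6] yang -42.81 F [ 0.2  0.1 -0. ] open 69.8 grip 0.0 q6 0.71
shift tool (after roll) [-0.5 -1.6  4.6]
```

```bash
python3 -m handwheel '[{"tx":0,"ty":-1,"tz":4,"roll":0},{"tx":0,"ty":0,"tz":0,"roll":0},{"tx":0,"ty":0,"tz":0,"roll":0},{"tx":0,"ty":0,"tz":0,"roll":0}]' >/dev/null
python3 -m handwheel '[{"tx":0,"ty":0,"tz":0,"roll":0},{"tx":0,"ty":0,"tz":0,"roll":0},{"tx":0,"ty":0,"tz":0,"roll":0},{"tx":0,"ty":0,"tz":0,"roll":0},{"tx":0,"ty":0,"tz":0,"roll":0},{"tx":0,"ty":0,"tz":0,"roll":0},{"tx":0,"ty":0,"tz":0,"roll":0}]' 20 30
python3 -m handwheel '[{"tx":0,"ty":0,"tz":-8,"roll":0},{"tx":0,"ty":0,"tz":-30,"roll":0},{"tx":0,"ty":0,"tz":-35,"roll":0},{"tx":0,"ty":0,"tz":-40,"roll":0},{"tx":0,"ty":0,"tz":-15,"roll":0},{"tx":0,"ty":0,"tz":0,"roll":0},{"tx":0,"ty":0,"tz":0,"roll":0}]'
python3 -c "
from h import *
go(loc(TRAY,TY,38,61),100,-43)"
```

```text
t: 15.15
tool_pos: [0.5669, 0.0512, 0.0114]
tool_rot: [2.879, 1.256, 0.001]
contact_force: [-0.6, 0.3, 1.5]
opening: 0.0291
grip_force: 29.7
t: 15.73
tool_pos: [0.5673, 0.0513, 0.1407]
tool_rot: [2.878, 1.256, 0.004]
contact_force: [-1.2, 0.1, -1.3]
opening: 0.0289
grip_force: 29.8
t 15.73 tcp [567.3  51.3 140.7] yang -42.86 F [-1.2  0.1 -1.3] open 28.9 grip 29.8 q6 0.71
roll 0.003
shift tool (after roll) [ 179.7 -126.9   40.7]
```

```bash
python3 -m handwheel '[{"tx":15,"ty":-10,"tz":0,"roll":0},{"tx":28,"ty":-20,"tz":0,"roll":0},{"tx":28,"ty":-20,"tz":0,"roll":0},{"tx":28,"ty":-20,"tz":0,"roll":0},{"tx":28,"ty":-20,"tz":0,"roll":0},{"tx":28,"ty":-20,"tz":10,"roll":0},{"tx":18,"ty":-12,"tz":10,"roll":0},{"tx":7,"ty":-5,"tz":10,"roll":0},{"tx":0,"ty":0,"tz":10,"roll":0},{"tx":0,"ty":0,"tz":0,"roll":0},{"tx":0,"ty":0,"tz":0,"roll":0}]' >/dev/null
python3 -c "
from h import *
go(loc(TRAY,TY,38,61),18,-43)"
```

```text
t 16.65 tcp [594.7 267.9  96.9] yang -42.92 F [ 0.2  0.5 -0.4] open 29.3 grip 29.8 q6 1.06
roll 0.001
shift tool (after roll) [ 3.   1.  78.8]
```

```bash
python3 -m handwheel '[{"tx":3,"ty":1,"tz":15,"roll":0},{"tx":0,"ty":0,"tz":25,"roll":0},{"tx":0,"ty":0,"tz":20,"roll":0},{"tx":0,"ty":0,"tz":10,"roll":0},{"tx":0,"ty":0,"tz":4,"roll":0},{"tx":0,"ty":0,"tz":3,"roll":0},{"tx":0,"ty":0,"tz":0,"roll":0},{"tx":0,"ty":0,"tz":0,"roll":0},{"tx":0,"ty":0,"tz":0,"roll":0}]' >/dev/null
python3 -c "
from h import *
go(loc(TRAY,TY,38,61),16.4,-43)"
```

```text
t 17.4 tcp [599.9 271.4  23.8] yang -42.86 F [ 0.2 -0.1  0.1] open 29.1 grip 29.8 q6 1.06
roll 0.002
shift tool (after roll) [-3.5 -0.5  7.4]
```

```bash
python3 -m handwheel '[{"tx":-2,"ty":0,"tz":3,"roll":0},{"tx":0,"ty":0,"tz":2,"roll":0},{"tx":0,"ty":0,"tz":1,"roll":0},{"tx":0,"ty":0,"tz":0,"roll":0},{"tx":0,"ty":0,"tz":0,"roll":0}]'
```

```text
t: 17.82
tool_pos: [0.5974, 0.2697, 0.0164]
tool_rot: [2.879, 1.256, -0.0]
contact_force: [-1.2, -0.4, 2.5]
opening: 0.0288
grip_force: 29.9
```

Light floor contact (2.5 N) at the expected height. Release, then go to vial B.

```bash
python3 -m handwheel '[{"tx":0,"ty":0,"tz":0,"roll":0},{"tx":0,"ty":0,"tz":0,"roll":0},{"tx":0,"ty":0,"tz":0,"roll":0},{"tx":0,"ty":0,"tz":0,"roll":0}]' 46 30 >/dev/null
python3 -m handwheel '[{"tx":0,"ty":0,"tz":-10,"roll":0},{"tx":0,"ty":0,"tz":-30,"roll":0},{"tx":0,"ty":0,"tz":-35,"roll":0},{"tx":0,"ty":0,"tz":-40,"roll":0},{"tx":0,"ty":0,"tz":-20,"roll":0},{"tx":0,"ty":0,"tz":0,"roll":0},{"tx":0,"ty":0,"tz":0,"roll":0}]'
python3 -c "
from h import *
go([446.8,-46],140,-43)"
```

```text
t: 18.73
tool_pos: [0.5987, 0.2701, 0.1543]
tool_rot: [2.879, 1.256, 0.008]
contact_force: [-0.8, -0.5, -1.2]
opening: 0.0457
grip_force: 0.0
t 18.73 tcp [598.7 270.1 154.3] yang -42.85 F [-0.8 -0.5 -1.2] open 45.7 grip 0.0 q6 1.06
roll 0.003
shift tool (after roll) [-334.9  104.4   13.1]
```

```bash
python3 -m handwheel '[{"tx":-20,"ty":6,"tz":0,"roll":0},{"tx":-36,"ty":11,"tz":0,"roll":0},{"tx":-36,"ty":11,"tz":0,"roll":0},{"tx":-36,"ty":11,"tz":0,"roll":0},{"tx":-36,"ty":11,"tz":0,"roll":0},{"tx":-36,"ty":11,"tz":0,"roll":0},{"tx":-36,"ty":11,"tz":0,"roll":0},{"tx":-36,"ty":11,"tz":0,"roll":0},{"tx":-36,"ty":11,"tz":0,"roll":0},{"tx":-20,"ty":6,"tz":0,"roll":0},{"tx":-7,"ty":4,"tz":0,"roll":0},{"tx":0,"ty":0,"tz":0,"roll":0}]' 70 30 >/dev/null
python3 -m handwheel '[{"tx":0,"ty":0,"tz":0,"roll":0},{"tx":0,"ty":0,"tz":0,"roll":0},{"tx":0,"ty":0,"tz":0,"roll":0}]' >/dev/null
python3 -c "
from h import *
im,d=optics.get_image('scene'); cv2.imwrite('pics/s5.png',cv2.resize(cv2.convertScaleAbs(im[100:300,200:470,::-1],alpha=1.6),None,fx=2.5,fy=2.5))
go([446.8,-46],12,-43)"
```

```text
t 20.03 tcp [446.1 -45.6 151. ] yang -42.75 F [-0.8 -0.1  0.1] open 70.2 grip 0.0 q6 0.48
roll 0.004
shift tool (after roll) [  0.2   0.8 139. ]
```

View pics/s5.png

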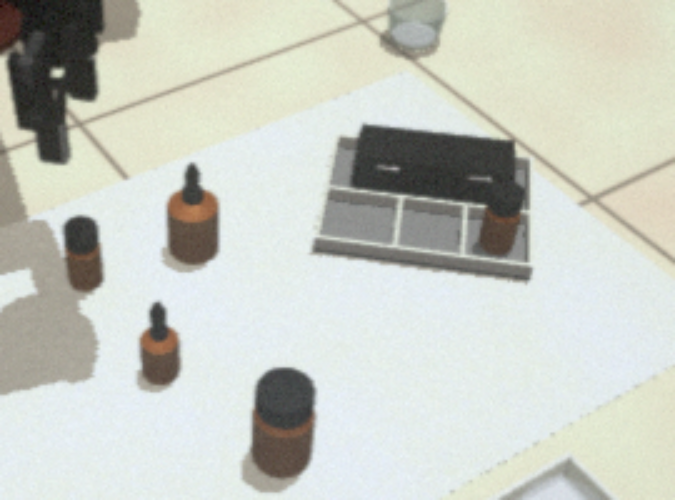

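Vial A stands in the far small bay at crop (503,225). Vial B is next.

```bash
python3 -m handwheel '[{"tx":0,"ty":1,"tz":20,"roll":0},{"tx":0,"ty":0,"tz":35,"roll":0},{"tx":0,"ty":0,"tz":35,"roll":0},{"tx":0,"ty":0,"tz":25,"roll":0},{"tx":0,"ty":0,"tz":13,"roll":0},{"tx":0,"ty":0,"tz":8,"roll":0},{"tx":0,"ty":0,"tz":0,"roll":0},{"tx":0,"ty":0,"tz":0,"roll":0},{"tx":0,"ty":0,"tz":0,"roll":0}]' >/dev/null
python3 -c "
from h import *
go([446.8,-46],12,-43)"
```

```text
t 20.78 tcp [447.9 -47.4  16.6] yang -42.83 F [ 0.5 -0.6  0.2] open 69.7 grip 0.0 q6 0.48
roll 0.003
shift tool (after roll) [ 0.3 -1.8  4.6]
```

```bash
python3 -m handwheel '[{"tx":0,"ty":-1,"tz":4,"roll":0},{"tx":0,"ty":0,"tz":0,"roll":0},{"tx":0,"ty":0,"tz":0,"roll":0},{"tx":0,"ty":0,"tz":0,"roll":0}]' >/dev/null
python3 -m handwheel '[{"tx":0,"ty":0,"tz":0,"roll":0},{"tx":0,"ty":0,"tz":0,"roll":0},{"tx":0,"ty":0,"tz":0,"roll":0},{"tx":0,"ty":0,"tz":0,"roll":0},{"tx":0,"ty":0,"tz":0,"roll":0},{"tx":0,"ty":0,"tz":0,"roll":0},{"tx":0,"ty":0,"tz":0,"roll":0}]' 20 30
python3 -m handwheel '[{"tx":0,"ty":0,"tz":-8,"roll":0},{"tx":0,"ty":0,"tz":-30,"roll":0},{"tx":0,"ty":0,"tz":-35,"roll":0},{"tx":0,"ty":0,"tz":-40,"roll":0},{"tx":0,"ty":0,"tz":-25,"roll":0},{"tx":0,"ty":0,"tz":0,"roll":0},{"tx":0,"ty":0,"tz":0,"roll":0}]'
python3 -c "
from h import *
go(loc(TRAY,TY,38,5),100,-43)"
```

```text
t: 21.7
tool_pos: [0.446, -0.0467, 0.0114]
tool_rot: [2.879, 1.256, 0.0]
contact_force: [-0.6, -0.5, 2.0]
opening: 0.0292
grip_force: 29.6
t: 22.28
tool_pos: [0.447, -0.047, 0.1515]
tool_rot: [2.877, 1.255, 0.006]
contact_force: [-0.2, 0.5, -1.0]
opening: 0.0292
grip_force: 29.8
t 22.28 tcp [447.  -47.  151.5] yang -42.85 F [-0.2  0.5 -1. ] open 29.2 grip 29.8 q6 0.48
roll 0.003
shift tool (after roll) [ 277.6 -106.    51.7]
```

```bash
python3 -m handwheel '[{"tx":20,"ty":-8,"tz":0,"roll":0},{"tx":34,"ty":-13,"tz":0,"roll":0},{"tx":34,"ty":-13,"tz":0,"roll":0},{"tx":34,"ty":-13,"tz":0,"roll":0},{"tx":34,"ty":-13,"tz":0,"roll":0},{"tx":34,"ty":-13,"tz":0,"roll":0},{"tx":34,"ty":-13,"tz":0,"roll":0},{"tx":34,"ty":-13,"tz":10,"roll":0},{"tx":13,"ty":-5,"tz":15,"roll":0},{"tx":7,"ty":-2,"tz":15,"roll":0},{"tx":0,"ty":0,"tz":10,"roll":0},{"tx":0,"ty":0,"tz":0,"roll":0}]' >/dev/null
python3 -m handwheel '[{"tx":0,"ty":0,"tz":0,"roll":0},{"tx":0,"ty":0,"tz":0,"roll":0}]' >/dev/null
python3 -c "
from h import *
go(loc(TRAY,TY,38,5),17,-43)"
```

```text
t 23.45 tcp [557.  228.5  99.3] yang -42.91 F [ 0.8 -0.1  0.3] open 28.9 grip 29.8 q6 1.01
roll 0.002
shift tool (after roll) [ 1.2  1.6 82.3]
```

```bash
python3 -m handwheel '[{"tx":0,"ty":0,"tz":15,"roll":0},{"tx":0,"ty":0,"tz":25,"roll":0},{"tx":0,"ty":0,"tz":20,"roll":0},{"tx":0,"ty":0,"tz":10,"roll":0},{"tx":0,"ty":0,"tz":5,"roll":0},{"tx":0,"ty":0,"tz":3,"roll":0},{"tx":0,"ty":0,"tz":0,"roll":0},{"tx":0,"ty":0,"tz":0,"roll":0},{"tx":0,"ty":0,"tz":0,"roll":0}]' >/dev/null
python3 -c "
from h import *
go(loc(TRAY,TY,38,5),16.4,-43)"
```

```text
t 24.2 tcp [558.3 229.5  22.7] yang -42.86 F [ 0.1 -0.3 -0.1] open 28.7 grip 29.8 q6 1.01
roll 0.002
shift tool (after roll) [-0.4  1.4  6.3]
```

```bash
python3 -m handwheel '[{"tx":0,"ty":1,"tz":3,"roll":0},{"tx":0,"ty":0,"tz":2,"roll":0},{"tx":0,"ty":0,"tz":1,"roll":0},{"tx":0,"ty":0,"tz":0,"roll":0},{"tx":0,"ty":0,"tz":0,"roll":0}]'
```

```text
t: 24.62
tool_pos: [0.5586, 0.2287, 0.0164]
tool_rot: [2.879, 1.256, 0.001]
contact_force: [-2.1, -1.3, 5.6]
opening: 0.0291
grip_force: 30.4
```

```bash
python3 -m handwheel '[{"tx":0,"ty":0,"tz":0,"roll":0},{"tx":0,"ty":0,"tz":0,"roll":0},{"tx":0,"ty":0,"tz":0,"roll":0},{"tx":0,"ty":0,"tz":0,"roll":0}]' 46 30 >/dev/null
python3 -m handwheel '[{"tx":0,"ty":0,"tz":-10,"roll":0},{"tx":0,"ty":0,"tz":-30,"roll":0},{"tx":0,"ty":0,"tz":-35,"roll":0},{"tx":0,"ty":0,"tz":-40,"roll":0},{"tx":0,"ty":0,"tz":-20,"roll":0},{"tx":0,"ty":0,"tz":0,"roll":0},{"tx":0,"ty":0,"tz":0,"roll":0}]'
python3 -c "
from h import *
go([680.2,-7.5],140,-43)"
```

```text
t: 25.53
tool_pos: [0.5592, 0.2289, 0.153]
tool_rot: [2.879, 1.256, 0.007]
contact_force: [0.7, -0.1, -1.3]
opening: 0.0466
grip_force: 0.0
t 25.53 tcp [559.2 228.9 153. ] yang -42.85 F [ 0.7 -0.1 -1.3] open 46.6 grip 0.0 q6 1.01
roll 0.003
shift tool (after roll) [-90.4 249.7  13.3]
```

```bash
python3 -m handwheel '[{"tx":-7,"ty":20,"tz":0,"roll":0},{"tx":-13,"ty":36,"tz":0,"roll":0},{"tx":-13,"ty":36,"tz":0,"roll":0},{"tx":-13,"ty":36,"tz":0,"roll":0},{"tx":-13,"ty":36,"tz":0,"roll":0},{"tx":-13,"ty":36,"tz":0,"roll":0},{"tx":-13,"ty":36,"tz":0,"roll":0},{"tx":-5,"ty":14,"tz":0,"roll":0},{"tx":0,"ty":0,"tz":0,"roll":0},{"tx":0,"ty":0,"tz":0,"roll":0},{"tx":0,"ty":0,"tz":0,"roll":0},{"tx":0,"ty":0,"tz":0,"roll":0}]' 85 40 >/dev/null
python3 -c "
from h import *
go([680.2,-7.5],18,-43)"
```

```text
t 26.53 tcp [679.   -5.8 149.4] yang -42.75 F [-0.7  0.5 -0.6] open 84.8 grip 0.0 q6 0.63
roll 0.004
shift tool (after roll) [ -0.3   2.2 131.4]
```

```bash
python3 -m handwheel '[{"tx":0,"ty":1,"tz":20,"roll":0},{"tx":0,"ty":0,"tz":35,"roll":0},{"tx":0,"ty":0,"tz":35,"roll":0},{"tx":0,"ty":0,"tz":25,"roll":0},{"tx":0,"ty":0,"tz":12,"roll":0},{"tx":0,"ty":0,"tz":4,"roll":0},{"tx":0,"ty":0,"tz":0,"roll":0},{"tx":0,"ty":0,"tz":0,"roll":0},{"tx":0,"ty":0,"tz":0,"roll":0}]' >/dev/null
python3 -c "
from h import *
go([680.2,-7.5],18,-43)"
```

```text
t 27.28 tcp [682.6  -8.1  22.1] yang -42.84 F [ 0.5 -0.2 -0.4] open 84.8 grip 0.0 q6 0.63
roll 0.003
shift tool (after roll) [-1.2 -2.2  4.1]
```

```bash
python3 -m handwheel '[{"tx":0,"ty":-1,"tz":4,"roll":0},{"tx":0,"ty":0,"tz":0,"roll":0},{"tx":0,"ty":0,"tz":0,"roll":0},{"tx":0,"ty":0,"tz":0,"roll":0}]' >/dev/null
python3 -m handwheel '[{"tx":0,"ty":0,"tz":0,"roll":0},{"tx":0,"ty":0,"tz":0,"roll":0},{"tx":0,"ty":0,"tz":0,"roll":0},{"tx":0,"ty":0,"tz":0,"roll":0},{"tx":0,"ty":0,"tz":0,"roll":0},{"tx":0,"ty":0,"tz":0,"roll":0},{"tx":0,"ty":0,"tz":0,"roll":0}]' 34 45
python3 -m handwheel '[{"tx":0,"ty":0,"tz":-8,"roll":0},{"tx":0,"ty":0,"tz":-30,"roll":0},{"tx":0,"ty":0,"tz":-35,"roll":0},{"tx":0,"ty":0,"tz":-40,"roll":0},{"tx":0,"ty":0,"tz":-20,"roll":0},{"tx":0,"ty":0,"tz":0,"roll":0},{"tx":0,"ty":0,"tz":0,"roll":0}]'
python3 -c "
from h import *
go(loc(TRAY,TY,38,-56),105,-43)"
```

```text
t: 28.2
tool_pos: [0.6803, -0.0076, 0.0154]
tool_rot: [2.879, 1.256, 0.001]
contact_force: [0.1, -1.4, 1.5]
opening: 0.0431
grip_force: 46.1
t: 28.78
tool_pos: [0.6807, -0.0075, 0.1501]
tool_rot: [2.878, 1.256, 0.004]
contact_force: [0.4, 0.4, -1.4]
opening: 0.0429
grip_force: 46.1
t 28.78 tcp [680.7  -7.5 150.1] yang -42.86 F [ 0.4  0.4 -1.4] open 42.9 grip 46.1 q6 0.63
roll 0.003
shift tool (after roll) [  28.3 -249.9   44.6]
```

```bash
python3 -m handwheel '[{"tx":2,"ty":-20,"tz":0,"roll":0},{"tx":4,"ty":-36,"tz":0,"roll":0},{"tx":4,"ty":-36,"tz":0,"roll":0},{"tx":4,"ty":-36,"tz":0,"roll":0},{"tx":4,"ty":-36,"tz":0,"roll":0},{"tx":4,"ty":-36,"tz":0,"roll":0},{"tx":4,"ty":-30,"tz":10,"roll":0},{"tx":2,"ty":-16,"tz":15,"roll":0},{"tx":0,"ty":-4,"tz":15,"roll":0},{"tx":0,"ty":0,"tz":5,"roll":0},{"tx":0,"ty":0,"tz":0,"roll":0},{"tx":0,"ty":0,"tz":0,"roll":0}]' >/dev/null
python3 -c "
from h import *
go(loc(TRAY,TY,38,-56),20.4,-43)"
```

```text
t 29.78 tcp [515.1 182.5 101.7] yang -42.89 F [-0.6  0.7 -0.7] open 43.2 grip 46.3 q6 0.95
roll 0.002
shift tool (after roll) [ 2.6  1.1 81.3]
```

```bash
python3 -m handwheel '[{"tx":2,"ty":1,"tz":15,"roll":0},{"tx":0,"ty":0,"tz":25,"roll":0},{"tx":0,"ty":0,"tz":20,"roll":0},{"tx":0,"ty":0,"tz":10,"roll":0},{"tx":0,"ty":0,"tz":5,"roll":0},{"tx":0,"ty":0,"tz":2,"roll":0},{"tx":0,"ty":0,"tz":0,"roll":0},{"tx":0,"ty":0,"tz":0,"roll":0},{"tx":0,"ty":0,"tz":0,"roll":0}]' >/dev/null
python3 -c "
from h import *
go(loc(TRAY,TY,38,-56),20.4,-43)"
```

```text
t 30.53 tcp [519.  184.1  27.7] yang -42.86 F [-0.   0.1 -2.2] open 43.0 grip 46.3 q6 0.95
roll 0.002
shift tool (after roll) [-1.5 -0.9  7.3]
```

```bash
python3 -m handwheel '[{"tx":-1,"ty":0,"tz":3,"roll":0},{"tx":0,"ty":0,"tz":2,"roll":0},{"tx":0,"ty":0,"tz":1,"roll":0},{"tx":0,"ty":0,"tz":1,"roll":0},{"tx":0,"ty":0,"tz":0,"roll":0},{"tx":0,"ty":0,"tz":0,"roll":0}]'
```

```text
t: 31.03
tool_pos: [0.5172, 0.1832, 0.0204]
tool_rot: [-2.879, -1.257, 0.001]
contact_force: [-4.8, -1.2, 7.4]
opening: 0.0431
grip_force: 47.2
```

```bash
python3 -m handwheel '[{"tx":0,"ty":0,"tz":0,"roll":0},{"tx":0,"ty":0,"tz":0,"roll":0},{"tx":0,"ty":0,"tz":0,"roll":0},{"tx":0,"ty":0,"tz":0,"roll":0}]' 54 30 >/dev/null
python3 -m handwheel '[{"tx":0,"ty":0,"tz":-10,"roll":0},{"tx":0,"ty":0,"tz":-30,"roll":0},{"tx":0,"ty":0,"tz":-35,"roll":0},{"tx":0,"ty":0,"tz":-40,"roll":0},{"tx":0,"ty":0,"tz":-35,"roll":0},{"tx":0,"ty":0,"tz":-10,"roll":0},{"tx":-30,"ty":30,"tz":0,"roll":0},{"tx":-30,"ty":30,"tz":0,"roll":0},{"tx":-30,"ty":30,"tz":0,"roll":0},{"tx":-30,"ty":30,"tz":0,"roll":0},{"tx":-30,"ty":30,"tz":0,"roll":0},{"tx":-30,"ty":30,"tz":0,"roll":0}]' >/dev/null
python3 -m handwheel '[{"tx":-30,"ty":30,"tz":0,"roll":0},{"tx":-15,"ty":15,"tz":0,"roll":0},{"tx":0,"ty":0,"tz":0,"roll":0},{"tx":0,"ty":0,"tz":0,"roll":0}]'
python3 - <<'E'
from h import *
for n in("top","scene"):
    im,d=optics.get_image(n); c=cloud(n,d)
    cv2.imwrite(f"pics/{n}6.png",cv2.convertScaleAbs(im[:,:,::-1],alpha=1.5))
    ok=(d>0)&(c[...,0]>.3)&(c[...,0]<.8)&(abs(c[...,1])<.39)&(c[...,2]<.13)
    k,l,s,ce=cv2.connectedComponentsWithStats((ok&(c[...,2]>.047)).astype(np.uint8))
    for i in range(1,k):
        if s[i,4]<30: continue
        p=c[l==i]*1000; zt=np.percentile(p[:,2],97); t=p[p[:,2]>zt-6]; q=(t[:,:2].min(0)+t[:,:2].max(0))/2
        print(n,"z",zt.round(1),"xy",q.round(1),"tray frame",loc([0,0],-TY,*(q-TRAY)).round(1))
    m=ok&(abs(c[...,0]-.505)<.09)&(abs(c[...,1]-.273)<.1)&(c[...,2]>.040)&(c[...,2]<.048)
    p=c[m]*1000; r=cv2.minAreaRect(p[:,:2].astype(np.float32)); print("case",np.median(p[:,2]).round(1),np.round(r[0],1),np.round(r[1],1),round(r[2],1),"tray frame",loc([0,0],-TY,*(np.array(r[0])-TRAY)).round(1))
E
```

```text
t: 32.7
tool_pos: [0.5286, -0.1304, 0.1791]
tool_rot: [-2.88, -1.252, 0.0]
contact_force: [-0.4, 0.8, 0.0]
opening: 0.0541
grip_force: 0.0
top z 67.3 xy [596.8 269.1] tray frame [37.8 60.7]
top z 67.1 xy [558.6 229. ] tray frame [37.2  5.3]
top z 77.3 xy [565.8 -41.7] tray frame [ 227.  -187.8]
top z 81.0 xy [516.7 183. ] tray frame [ 37.9 -56.9]
top z 89.6 xy [460.4  51. ] tray frame [  86.7 -191.9]
top z 129.0 xy [ 317.  -386.5] tray frame [ 280.2 -609.6]
case 44.7 [523.9 250.6] [144.6 109.1] 46.3 tray frame [-2.9 -2.5]
scene z 79.8 xy [518.2 181.7] tray frame [ 39.9 -56.8]
scene z 89.1 xy [462.2  48.2] tray frame [  89.9 -192.7]
scene z 65.8 xy [559.9 227.7] tray frame [39.   5.2]
scene z 65.7 xy [598.9 268.8] tray frame [39.5 61.9]
scene z 129.2 xy [ 314.9 -387.8] tray frame [ 279.6 -612. ]
scene z 75.3 xy [568.7 -43.8] tray frame [ 230.7 -187.3]
case 43.7 [529.3 255.5] [134.6 114.2] 52.2 tray frame [-2.3  4.7]
```

View pics/scene6.png

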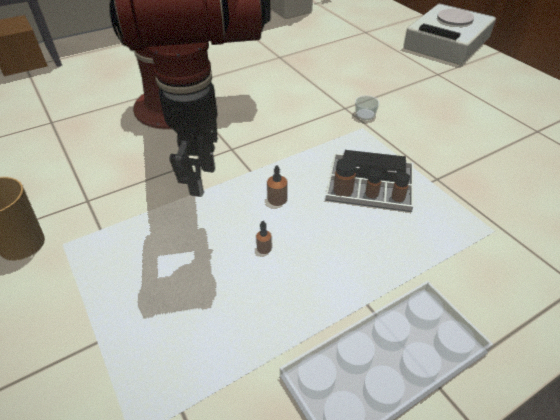

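View pics/top6.png

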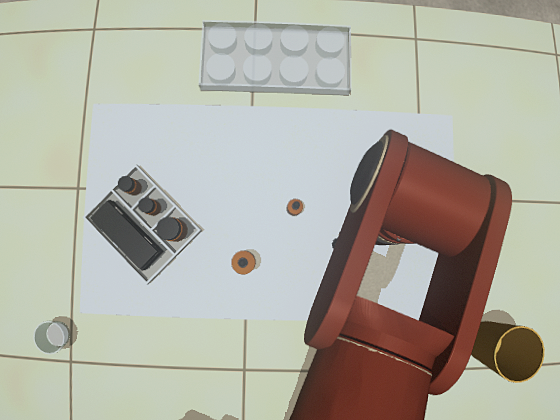

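Both views show the vials at tray (38,61) and (38,5), and the bottle at (38,-56). The case lies in the long bay and the droppers haven't moved. One last check that the lid is level before I hand in.

Run:
```python
from h import *
for n in("top","scene"):
    im,d=optics.get_image(n); c=cloud(n,d); p=c[d>0]*1000; q=p[:,:2]-TRAY; x=q[:,0]*np.cos(TY)+q[:,1]*np.sin(TY); y=-q[:,0]*np.sin(TY)+q[:,1]*np.cos(TY)
    m=(abs(y)<60)&(p[:,2]>30)&(p[:,2]<60)
    print(n,[(a,np.median(p[m&(x>=a)&(x<a+8),2]).round(1)) for a in(-54,-46,-38,-30,-22)])
print(ctrl.finish_job())
```

```text
top [(-54, np.float64(44.7)), (-46, np.float64(44.7)), (-38, np.float64(44.7)), (-30, np.float64(44.8)), (-22, np.float64(44.9))]
scene [(-54, np.float64(43.8)), (-46, np.float64(44.0)), (-38, np.float64(43.7)), (-30, np.float64(44.0)), (-22, np.float64(43.9))]
the job is handed in; nothing more can be done
None
```

The tray is packed and the job is handed in at about 33 s of the 104 s limit: the case was shut before it went flat into the long bay, the bottle and both vials stand in their bays, and the droppers were left standing in place.

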